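# Move a varnished panel from the drying rack to the slide carrier with a spatula

### The arm

A 7-joint arm with a two-finger parallel gripper is mounted at the origin on the work surface. World frame = base frame: x ahead of the robot, y to its left, z up, the work surface at z = 0. Lengths are in m, angles in rad, forces in N, time in s.
With the tool pointing down it reaches from about 0.4 to 0.85 m from the base axis. Payload 4.4 kg.
Tool frame: the origin (TCP) lies on the centre line of the jaws, within the pads' length; the fingertips stand 19 mm ahead of it and the grasp point (between the pads) is the TCP; z points along the fingers, x is the direction in which the jaws open and shut, and the axes are right-handed (so a half turn about z gives the same grasp; the last joint's range is limited). The gripper opens to 94 mm and grips with 3 to 60 N. Pads are 16 mm wide; open, the fingers measure 119 mm over their backs; the gripper's body (75 mm by 177 mm) begins 78 mm behind the grasp point.
Start: joints at [1.156, 0.628, 0.038, 1.517, -0.027, 0.996, -0.02], TCP at [0.222, -0.611, 0.224] pointing down, gripper open.
Joint ranges: [-3.06, 3.06], [-0.37, 2.12], [-1.25, 1.32], [0.18, 2.47], [-1.1, 4.24], [0.23, 1.98], [-2.94, 2.94]. Speed limits (rad/s): [2.57, 2.57, 3.14, 3.14, 3.14, 3.14, 3.14].

### API

Orientations are given as a unit quaternion [x, y, z, w].
In Python, from cell import robot gives the robot as it stands. Calls block until the motion is done:
- robot.move_to(position, orientation): joint-space move of the TCP to a pose.
- robot.move_l(position, attitude=None, vel=0.15): straight line of the TCP; attitude=None keeps the orientation; vel is the mean speed in m/s.
- robot.set_joints(angles): joint-space move.
- robot.grip(opening, strength=None): finger opening in m; strength is the grip in N (None keeps the last); returns when the fingers have stopped.
- robot.pause(seconds).
- robot.solve_ik(position, orientation): joint angles nearest the present ones, or None.
- robot.observe(): the state.
- robot.snapshot(name): name is "scene" or "top"; returns (picture, depth): 384x512x3 uint8, red, green, blue; 384x512 float32, m along the optical axis (not along the pixel's ray), 0 where there is no reading.
- robot.get_calibration(name): a dict with "fx", "fy", "cx", "cy" (pixels), "R" (3x3) and "t" (3): a world point X has camera coordinates R X + t. Camera axes: x right, y down, z forward; pixel columns grow to the right and rows downward; lengths in m; the calibration is good to about 2 mm. A picture is of the moment at which its call begins. get_calibration takes no time and is no camera call.
A pose or a line that the arm cannot do raises robot.MotionError and nothing moves.
- robot.sign_off(): hands the job in, once; it reports no verdict.
The state is a dict: "time_s": time; "q": joint angles; "qd": joint speeds; "tau": joint torques, N m; "eef_pos": TCP position; "ee_rot": TCP orientation; "ft_force": force on the tool from outside, world axes, zero at the start; "wrist_torque": the same for the moment, N m; "gripper_width": finger opening in m.
Only numpy, scipy, OpenCV 4.12 (cv2) and the standard library are available. Lean on these libraries where they do the work, as an engineer would, in place of code of your own. Each camera call takes 0.05 s, during which the arm holds its last target. There are 200 camera calls.

### The job

The small wooden panel on the drying rack is freshly varnished: without touching it with the fingers or knocking the arm or gripper into the rack or its clear guard, slide the red-handled spatula under it, lift it off, and set it gently into the pocket of the blue carrier, lying flat and fully down on the carrier's runners. With the panel aboard, push the carrier along its rail fully home against the green stop, and lay the spatula back down with its blade flat on the black mat. Leave the other things on the bench where they are.

Things in the scene. Friction and masses are not known exactly. Their poses are not given: they have to be found in the camera images.
- spatula: Steel spatula, red handle, 0.2 kg. Origin: centre of the blade's underside. Blade 100 long (x, tip at +x) x 60 wide (y) x 3 mm, level as it lies. From its rear edge (x = -48 mm) a 20 mm wide neck, then the straight handle, rise backwards (to -x) at 55 degrees above the blade; the handle is 24 mm wide (y), 18 mm thick, from 30 to 105 mm along the slope
- spatula_grip (a point): a good grip point on the handle's centre line, 30 mm below its end: at x = -91, y = 0, z = +63 mm in the spatula's frame; grip across y (24 mm), best with the fingers pointing along the handle. Axes as the spatula's
- panel: Small cabinet-door panel, pale wood with a dark wood border, 110 (x) x 130 (y) x 12 mm (z), about 0.13 kg, origin at the centre of its underside. Starts lying across the rack's two runners, roughly centred and square
- rack: Fixed drying rack, origin at its underside centre; open front at -x. Base plate 130 x 200 x 6 mm, on it two aluminium runners along x, 110 long, 18 wide, 16 high, tops at z = 22 mm, with a free gap of 84 mm (y from -42 to +42) between them, open at both ends. Two posts at x = +85, y = +-120 mm carry the guard
- rack_seat (a point): centre of the rack between the runners, at the height of the runner tops (z = 22 mm of the rack); axes as the rack's
- guard_edge (a point): middle of the yellow front edge of the rack's clear guard, on its underside, 230 mm above the table; axes as the rack's. The clear sheet runs from here 100 mm back (+x) and 126 mm to each side, then two 12 mm side bars run on to the posts. It stands over the spatula's handle when the blade is in, so the gripper must lean back 25 to 45 degrees
- rail: Fixed rail slide on the table, 80 x 320 mm, origin at the underside centre, the rail runs along its y; its -x side is the front. A 46 mm high green stop block stands at its +y end, a black one at its -y end; the blue carrier rides on it
- carrier_seat (a point): centre of the blue carrier's pocket at the height of its two runner tops (54 mm above the table, 16 mm above its floor); axes as the rail's. Carrier 142 (x) x 162 (y), pocket 130 x 150 mm inside. Runners along x with an 84 mm gap (y -42 to +42) for the blade. Side and back walls rise 10 mm, front lips 8 mm above the runners; the front is open over the gap
- carrier (a joint): carrier's position on the rail in m: grows towards the rail's +y; 0.12 = home against the green stop; moves stiffly (about 4 N) and stays where it is left
- mat: Fixed black rubber mat 200 (x) x 110 (y) x 3 mm, origin at the centre of its underside; the spatula's blade starts lying on it, the handle overhanging its -x end
- glue: yellow glue bottle, radius 30, 170 mm tall, upright, origin at its foot; bystander
- tin: green varnish tin, radius 45, 100 mm tall, origin at its foot; bystander
- wrench: steel wrench 180 mm long, lying; bystander
- sanding_block: cork sanding block 120 x 65 x 30 mm, origin at its underside centre; bystander
- offcut: dark wood offcut 140 x 60 x 40 mm, origin at its underside centre; bystander
- jar: blue cup, radius 42, 100 mm tall, origin at its foot; bystander

How it is judged:
On the way, in this order (a step that is already met when the one before it is completed fails the run):
1. the panel is lifted clear of the rack on the spatula (z of panel in the frame of rack_seat above 0.006 m and contact force between panel and spatula above 0.3 N and contact force between panel and rack below 0.05 N), for 0.2 s.
2. the panel lies flat, fully down in the carrier's pocket, no longer borne by the spatula (x of panel in the frame of carrier_seat between -0.014 and 0.014 m and y of panel in the frame of carrier_seat between -0.014 and 0.014 m and z of panel in the frame of carrier_seat between -0.004 and 0.003 m and angle between panel's own z axis and vertical below 0.04 rad and contact force between panel and spatula below 0.05 N), for 0.2 s.
3. the carrier, with the panel in its pocket, is home against the green stop (x of panel in the frame of carrier_seat between -0.014 and 0.014 m and y of panel in the frame of carrier_seat between -0.014 and 0.014 m and z of panel in the frame of carrier_seat between -0.004 and 0.003 m and angle between panel's own z axis and vertical below 0.04 rad and value of joint carrier above 0.113 m), for 0.2 s.
At the end, for the whole second after the job is handed in: Panel at rest flat (0.04 rad) in the pocket, underside within 4 mm of the runner tops, centre within 14 mm of the pocket centre, free of the spatula; carrier within 7 mm of home; spatula at rest, blade flat (0.1 rad, at most 5 mm above the mat top) with its centre over the mat (all of step 3 and contact force between panel and spatula below 0.05 N and linear speed of each of panel, spatula below 0.02 m/s and x of spatula in the frame of mat between -0.1 and 0.1 m and y of spatula in the frame of mat between -0.055 and 0.055 m and z of spatula in the frame of mat between -0.002 and 0.008 m and angle between spatula's own z axis and vertical below 0.1 rad); the robot touches nothing.
It fails at once if the fingers or the arm touch the varnished panel (contact force between any of the fingers, the arm and panel above 0.5 N).
It fails at once if the arm or gripper hits the rack or its guard (over 8 N) (contact force between any of the arm, the fingers and rack above 8 N).
It fails at once if the panel is dropped or flung (faster than 0.8 m/s) (linear speed of panel above 0.8 m/s).
It fails at once if a bystander is moved more than 40 mm (distance of any of glue, tin, wrench, sanding_block, offcut, jar from where it was at the start of the episode above 0.04 m).
It also fails if it takes over 64 s, if anything falls off the work surface, if the arm or the gripper's body presses on something with over 40 N, if the wrist force passes 120 N, or if a joint passes its speed limit or range.

## Working session

There is one attempt and no reset: what is moved stays moved. The work goes in short steps, each a Python script; the robot and the scene stay as the last script left them, time stands still between calls to the robot, and variables do not carry over. Pictures are saved under pics/ and viewed, about 8 in all and at most 12, crops included, and the job is handed in when it is done.

```bash
ls; mkdir -p pics; python3 - <<'E'
from cell import robot
import cv2, numpy as np
for n in("scene","top"):
    im,d=robot.snapshot(n); np.savez(f"{n}0.npz",im=im,d=d)
    cv2.imwrite(f"pics/{n}0.png",cv2.resize(im[:,:,::-1],(768,576)))
    c=robot.get_calibration(n); print(n,c, -np.array(c["R"]).T@c["t"])
print(robot.observe())
E
```

```text
pics
scene {'fx': 364.43497423244406, 'fy': 364.43497423244406, 'cx': 255.37196572354455, 'cy': 191.2920080851319, 'R': array([[-0.75473189,  0.65600532,  0.006065  ],
       [ 0.47955358,  0.55798626, -0.67725896],
       [-0.44766967, -0.50824044, -0.73571973]]), 't': array([ 0.41805003, -0.13654226,  1.54492762])} [1.07261226 0.58714036 1.04162379]
top {'fx': 423.7432469305855, 'fy': 423.7432469305855, 'cx': 254.52252310811156, 'cy': 196.0555745968131, 'R': array([[-0.02741726, -0.99953408, -0.01341355],
       [-0.99728173,  0.02826862, -0.06804443],
       [ 0.06839191,  0.0115115 , -0.99759212]]), 't': array([0.00170508, 0.56518062, 1.21824548])} [ 0.48037292 -0.02829642  1.25379235]
{'time_s': 0.1, 'q': array([ 1.15619478,  0.62925102,  0.03844084,  1.5182421 , -0.02698526,
        0.99633363, -0.01998938]), 'qd': array([ 0.00015317, -0.00262615, -0.00050693, -0.00360311, -0.00114074,
        0.00102191, -0.0011015 ]), 'tau': array([ 2.60687688e-03, -5.50789225e+01,  1.14701875e+00, -1.87116140e+01,
       -5.22544642e-02,  1.92151568e-02,  7.42679731e-05]), 'eef_pos': array([ 0.22198422, -0.61031421,  0.22365598]), 'ee_rot': array([ 8.19082362e-01, -5.73675298e-01, -7.10505840e-04, -4.81199419e-04]), 'ft_force': array([ 0.38003837, -0.63430666, -0.62036669]), 'wrist_torque': array([-0.01648176,  0.00718883, -0.07618527]), 'gripper_width': 0.09399747941429144}
```

View pics/top0.png

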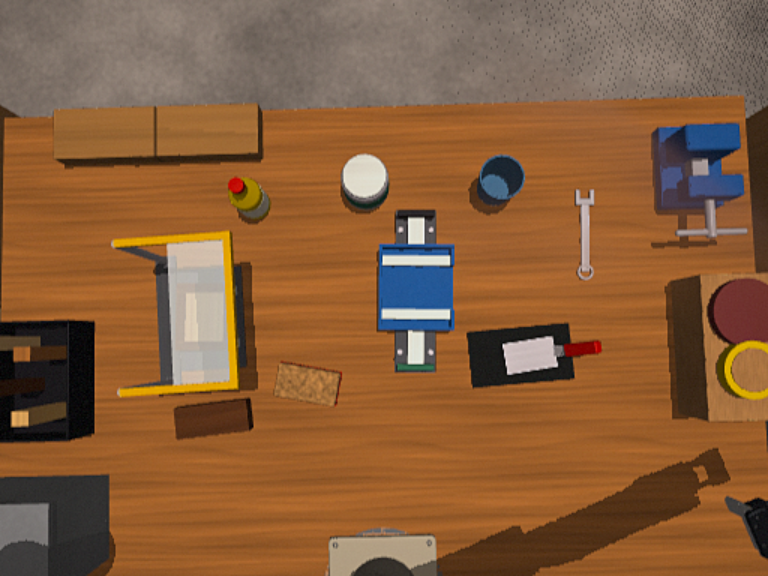

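View pics/scene0.png

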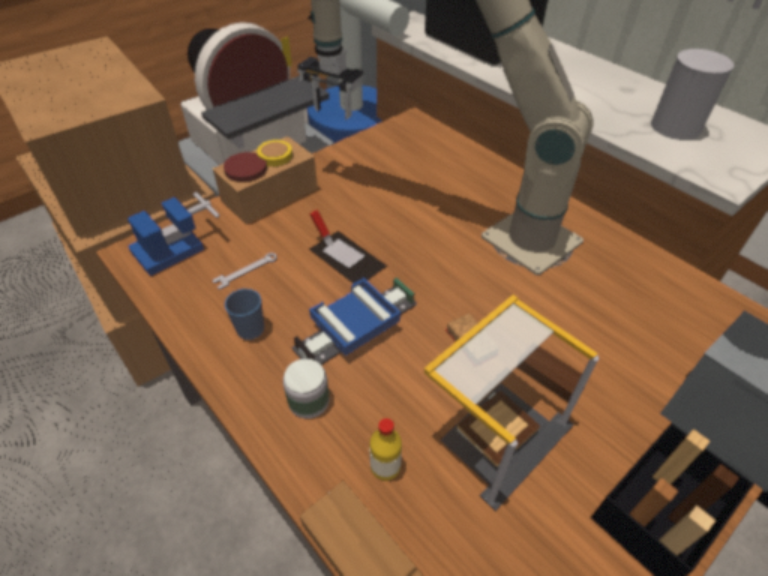

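```bash
cat > h.py <<'E'
import numpy as np, cv2
from cell import robot
def ray(n,uv,z):
    c=robot.get_calibration(n); R=np.array(c["R"]); o=-R.T@np.array(c["t"])
    uv=np.atleast_2d(np.asarray(uv,float))
    d=np.c_[(uv[:,0]-c["cx"])/c["fx"],(uv[:,1]-c["cy"])/c["fy"],np.ones(len(uv))]@R
    return o+d*((z-o[2])/d[:,2])[:,None]
def proj(n,X):
    c=robot.get_calibration(n); p=np.atleast_2d(X)@np.array(c["R"]).T+c["t"]
    return np.c_[p[:,0]/p[:,2]*c["fx"]+c["cx"],p[:,1]/p[:,2]*c["fy"]+c["cy"]]
def blobs(im,lo,hi,roi=None,minA=30):
    h=cv2.cvtColor(im,cv2.COLOR_RGB2HSV); m=cv2.inRange(h,np.array(lo),np.array(hi))
    if roi: k=np.zeros_like(m); x0,y0,x1,y1=roi; k[y0:y1,x0:x1]=1; m*=k
    cs,_=cv2.findContours(m,cv2.RETR_EXTERNAL,cv2.CHAIN_APPROX_NONE)
    return sorted([c[:,0] for c in cs if cv2.contourArea(c)>minA],key=lambda c:-cv2.contourArea(c))
def rect(n,c,z):
    P=ray(n,c,z)[:,:2].astype(np.float32); r=cv2.minAreaRect(P*1000)
    return np.round(cv2.boxPoints(r)).astype(int).tolist(), np.round(r[0],1), np.round(r[1],1), round(r[2],1)
E
python3 - <<'E'
from h import *
im=np.load("top0.npz")["im"]; sc=np.load("scene0.npz")["im"]; d=np.load("top0.npz")["d"]
for nm,lo,hi,roi,z in [("carrier",(100,120,60),(125,255,255),(240,150,310,230),.064),
  ("runners",(0,0,170),(180,60,255),(252,165,303,216),.054),
  ("blade",(0,0,140),(180,60,255),(325,210,375,255),.006),
  ("red",(0,150,80),(6,255,255),(360,215,410,245),.06),
  ("mat",(0,0,0),(180,255,55),(305,205,390,265),.003),
  ("guard",(20,150,120),(35,255,255),(70,150,165,270),.234),
  ("green",(50,80,20),(90,255,255),(255,235,300,255),.046)]:
    for c in blobs(im,lo,hi,roi)[:3]: print(nm,len(c),*rect("top",c,z))
def crop(i,x0,y0,x1,y1,s): return cv2.resize(i[y0:y1,x0:x1,::-1],None,fx=s,fy=s,interpolation=cv2.INTER_CUBIC)
a=crop(im,70,145,170,275,4); b=crop(sc,280,190,410,320,4)
cv2.imwrite("pics/rack.png",np.hstack([a,b[:520,:400]]))
# depth of rack region along rows
for v in (175,200,207,230): print(v,[round(float(d[v,u]),3) for u in range(100,165,4)])
E
```

```text
carrier 211 [[490, -146], [653, -153], [660, -13], [497, -5]] [574.8 -79.3] [140.4 163.1] 87.3
runners 100 [[616, -143], [633, -143], [637, -18], [620, -17]] [626.6 -80.2] [125.2  17.2] 88.3
runners 99 [[514, -139], [531, -139], [534, -15], [517, -15]] [524.1 -77. ] [124.5  17. ] 88.4
blade 105 [[403, -253], [416, -351], [476, -343], [463, -245]] [ 439.8 -298.3] [60.7 99. ] 7.6
red 58 [[437, -352], [442, -420], [465, -418], [460, -350]] [ 451. -385.] [23.3 67.5] 4.8
mat 316 [[380, -184], [393, -383], [500, -376], [487, -177]] [ 440. -280.] [107.4 199.9] 3.6
guard 506 [[398, 407], [406, 217], [661, 228], [653, 417]] [529.6 317.4] [255.8 189.2] 2.4
green 53 [[419, -105], [430, -106], [432, -40], [421, -40]] [425.2 -72.9] [65.1 11.3] 88.3
175 [1.268, 1.266, 1.236, 1.024, 1.027, 1.028, 1.028, 1.023, 1.028, 1.026, 1.023, 1.026, 1.025, 1.02, 1.268, 1.27, 1.265]
200 [1.264, 1.265, 1.255, 1.253, 1.022, 1.023, 1.023, 1.023, 1.026, 1.027, 1.022, 1.021, 1.02, 1.019, 1.024, 1.256, 1.263]
207 [1.259, 1.263, 1.255, 1.255, 1.024, 1.021, 1.024, 1.021, 1.024, 1.019, 1.019, 1.024, 1.022, 1.012, 1.016, 1.257, 1.263]
230 [1.256, 1.258, 1.25, 1.249, 1.018, 1.015, 1.018, 1.017, 1.016, 1.02, 1.017, 1.019, 1.019, 1.007, 1.01, 1.252, 1.259]
```

View pics/rack.png

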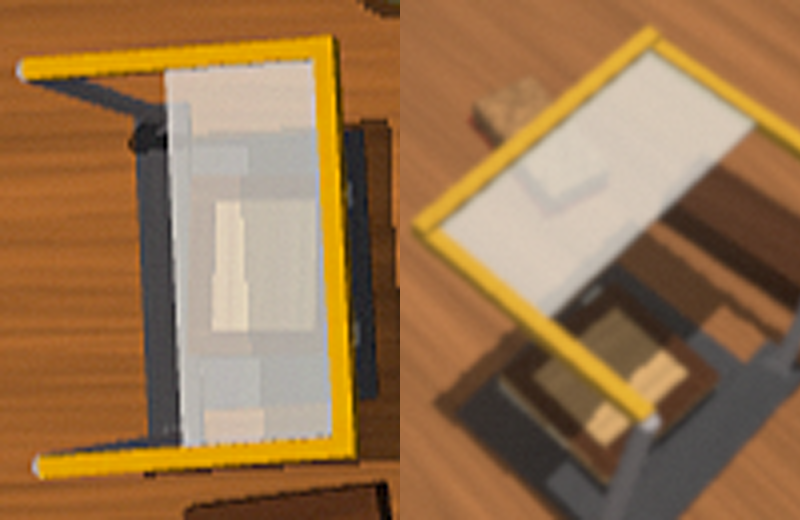

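```bash
python3 - <<'E'
from h import *
c=lambda P:[(70+x/4-.4,145+y/4-.4) for x,y in P]
print("base R edge",ray("top",c([(362,125),(378,398)]),.006)[:,:2].round(3).tolist())
print("base L edge",ray("top",c([(136,150),(150,440)]),.006)[:,:2].round(3).tolist())
print("panel border L/top/bottom",ray("top",c([(190,266),(260,176),(260,356)]),.034)[:,:2].round(3).tolist())
print("pale",ray("top",c([(211,200),(213,331),(316,200),(318,331)]),.034)[:,:2].round(3).tolist())
# scene view panel corners at z=.034 (crop: x offset 280, shown col-400)
s=lambda P:[(280+(x-400)/4-.4,190+y/4-.4) for x,y in P]
print("scene panel corners: left,right,bottom",ray("scene",s([(500,380),(718,378),(607,480)]),.034)[:,:2].round(3).tolist())
# IK check of waypoints
from scipy.spatial.transform import Rotation as R
def tool(yaw,pitch=55):
    f=np.array([np.cos(yaw),np.sin(yaw),0]);l=np.array([-f[1],f[0],0]);p=np.radians(pitch)
    z=np.cos(p)*f-np.sin(p)*np.array([0,0,1]); out=[]
    for sg in(1,-1):
        x=sg*l; out.append(R.from_matrix(np.c_[x,np.cross(z,x),z]).as_quat())
    return out
def tcp(b,yaw): f=np.array([np.cos(yaw),np.sin(yaw),0]); return np.array(b)-.091*f+[0,0,.063]
for b,y in [((.4398,-.2983,.003),97.4),((.4398,-.2983,.1),97.4),((.53,.29,.013),92.5),((.53,.29,.05),92.5),((.54,.05,.05),92.5),((.575,-.079,.045),88.3),((.575,-.079,.12),88.3),((.575,-.25,.12),88.3)]:
    yy=np.radians(y); print(b,[None if (q:=robot.solve_ik(tcp(b,yy),t)) is None else np.round(q,2).tolist() for t in tool(yy)])
E
```

```text
base R edge [[0.634, 0.265], [0.432, 0.256]]
base L edge [[0.62, 0.433], [0.406, 0.424]]
panel border L/top/bottom [[0.532, 0.384], [0.596, 0.333], [0.465, 0.334]]
pale [[0.579, 0.369], [0.484, 0.368], [0.577, 0.292], [0.482, 0.292]]
scene panel corners: left,right,bottom [[0.599, 0.28], [0.472, 0.388], [0.598, 0.386]]
(0.4398, -0.2983, 0.003) [[0.66, 1.08, 0.4, 1.3, -0.62, 1.46, -1.77], [1.07, 1.08, -0.46, 1.28, 0.02, 1.33, 0.86]]
(0.4398, -0.2983, 0.1) [[0.65, 0.97, 0.45, 1.26, -0.6, 1.6, -1.81], [1.08, 0.96, -0.48, 1.24, -0.01, 1.46, 0.83]]
(0.53, 0.29, 0.013) [[-0.04, 0.8, -0.0, 1.96, -1.08, 0.7, -2.17], [0.35, 0.89, -0.62, 1.95, -0.36, 0.41, 0.31]]
(0.53, 0.29, 0.05) [[-0.1, 0.74, 0.09, 1.96, -1.07, 0.79, -2.22], [0.37, 0.83, -0.65, 1.94, -0.33, 0.47, 0.23]]
(0.54, 0.05, 0.05) [[0.19, 0.82, 0.3, 1.79, -0.87, 1.1, -2.04], [0.74, 0.87, -0.61, 1.77, -0.17, 0.81, 0.44]]
(0.575, -0.079, 0.045) [[0.34, 0.91, 0.36, 1.56, -0.83, 1.26, -2.05], [0.84, 0.94, -0.54, 1.55, -0.15, 1.0, 0.51]]
(0.575, -0.079, 0.12) [[0.32, 0.82, 0.41, 1.53, -0.8, 1.37, -2.12], [0.85, 0.84, -0.56, 1.51, -0.17, 1.12, 0.47]]
(0.575, -0.25, 0.12) [[0.54, 0.99, 0.45, 1.15, -0.75, 1.62, -2.1], [0.94, 0.98, -0.48, 1.13, -0.12, 1.43, 0.59]]
```

```bash
cat >> h.py <<'E'
from scipy.spatial.transform import Rotation as Rot
PITCH=51
def fwd(yaw): y=np.radians(yaw); return np.array([np.cos(y),np.sin(y),0])
def tool(yaw,pitch=PITCH):
    f=fwd(yaw); x=-np.array([-f[1],f[0],0]); p=np.radians(pitch)
    z=np.cos(p)*f-np.sin(p)*np.array([0,0,1])
    return Rot.from_matrix(np.c_[x,np.cross(z,x),z]).as_quat()
GX=.091
def tcp(b,yaw): return np.array(b)-GX*fwd(yaw)+[0,0,.063]
def go(b,yaw,vel=.15,joint=False):
    (robot.move_to(tcp(b,yaw),tool(yaw)) if joint else robot.move_l(tcp(b,yaw),tool(yaw),vel))
def st(m=""):
    o=robot.observe(); print(m,round(o["time_s"],2),o["eef_pos"].round(4),o["ft_force"].round(1),o["wrist_torque"].round(2),round(o["gripper_width"],4),o["q"].round(2))
def shot(n,f,box=None,s=2):
    im,d=robot.snapshot(n); np.savez(f+".npz",im=im,d=d)
    x0,y0,x1,y1=box or (0,0,512,384)
    cv2.imwrite(f"pics/{f}.png",cv2.resize(im[y0:y1,x0:x1,::-1],None,fx=s,fy=s,interpolation=cv2.INTER_CUBIC)); return im,d
E
python3 - <<'E'
from h import *
B=np.array([.4398,-.2983,.003]); Y=97.4
# verify IK along the whole plan
for b,y in [((.53,.33,.013),92.5),((.53,.33,.035),92.5),((.539,.12,.035),92.5),((.575,-.079,.045),88.3),((.57,-.25,.05),88.3)]:
    q=robot.solve_ik(tcp(b,y),tool(y)); print(None if q is None else np.round(q,2))
p=tcp(B,Y); z=Rot.from_quat(tool(Y)).as_matrix()[:,2]
robot.grip(.06,10)
robot.move_to(p-.09*z,tool(Y)); st("pre")
robot.move_l(p,tool(Y),.12); st("at")
robot.grip(0,60); st("gripped")
go(B+[0,0,.10],Y,.12); st("lift")
shot("scene","lift",(150,80,350,230),4)
E
```

```text
[ 0.34  0.93 -0.67  1.95 -0.45  0.38  0.37]
[ 0.35  0.9  -0.69  1.95 -0.41  0.41  0.31]
[ 0.68  0.91 -0.64  1.83 -0.26  0.71  0.46]
[ 0.87  0.98 -0.56  1.52 -0.18  1.05  0.54]
[ 0.96  1.09 -0.48  1.13 -0.13  1.39  0.65]
pre 1.96 [ 0.4582 -0.4457  0.1363] [-0.5 -0.5  0.7] [-0.6  -0.18 -0.01] 0.0602 [ 1.08  1.11 -0.46  0.99 -0.    1.64  0.87]
at 2.86 [ 0.4518 -0.3895  0.0666] [-0.2  0.2 -0.1] [-0.54 -0.18 -0.07] 0.0603 [ 1.08  1.12 -0.47  1.21  0.    1.41  0.87]
gripped 3.51 [ 0.4517 -0.3886  0.0661] [ 0.5 -1.2 -0.7] [-0.6  -0.31 -0.1 ] 0.024 [ 1.08  1.12 -0.47  1.22  0.    1.41  0.87]
lift 4.49 [ 0.451  -0.3883  0.1652] [ 0.2  0.5 -1.4] [-1.12 -0.16 -0.01] 0.0236 [ 1.09  1.   -0.49  1.19 -0.03  1.54  0.83]
```

View pics/lift.png

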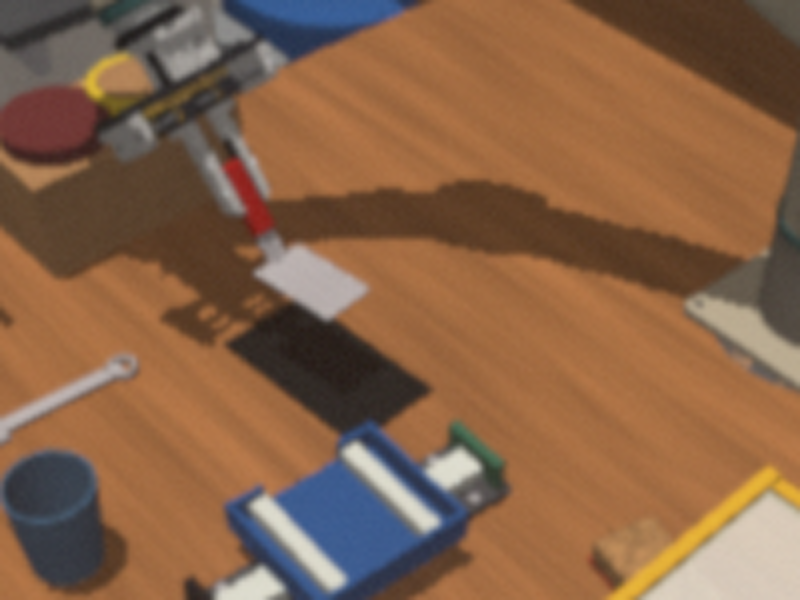

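The spatula hangs in the jaws with the blade around (310,280) of the crop, apparently level. Next: go to the front of the rack, and measure the blade there with depth.

```bash
cat >> h.py <<'E'
def blade(n,z,ctr,f,grow=0):
    """fit of blade top: mask pale px near the expected place; returns rect and depth plane"""
    im,d=robot.snapshot(n); np.savez(f+".npz",im=im,d=d)
    u,v=proj(n,[*ctr,z])[0].astype(int); r=45
    cs=blobs(im,(0,0,120),(180,60,255),(u-r,v-r,u+r,v+r))
    c=min(cs,key=lambda c:np.hypot(*(c.mean(0)-[u,v])))
    m=np.zeros(im.shape[:2],np.uint8); cv2.drawContours(m,[c.reshape(-1,1,2)],-1,1,-1); m=cv2.erode(m,np.ones((5,5),np.uint8))
    vv,uu=np.nonzero(m&(d>0)); k=robot.get_calibration(n); D=d[vv,uu]
    P=(np.c_[(uu-k["cx"])/k["fx"]*D,(vv-k["cy"])/k["fy"]*D,D]-k["t"])@np.array(k["R"])
    A=np.c_[P[:,:2]-P[:,:2].mean(0),np.ones(len(P))]; s=np.linalg.lstsq(A,P[:,2],rcond=None)[0]
    print(n,"rect",*rect(n,c,z),"plane slope x,y,z",s.round(3),len(P))
E
python3 - <<'E'
from h import *
Y=92.5; f=fwd(Y); C=np.array([.530,.330,0])
go(C-.235*f+[0,0,.10],Y,joint=True); st("prerack")
b=C-.235*f
blade("top",.103,b[:2],"pr"); blade("scene",.103,b[:2],"prs"); print("expect",b)
E
```

```text
prerack 6.03 [0.5449 0.0025 0.1626] [ 0.3 -0.5 -1.8] [-1.04 -0.15  0.02] 0.0237 [ 0.72  0.81 -0.64  1.78 -0.28  0.86  0.45]
top rect [[508, 141], [512, 35], [573, 37], [569, 143]] [540.6  89.1] [ 61.1 105.7] 2.2 plane slope x,y,z [-0.002 -0.002  0.101] 580
scene rect [[511, 147], [513, 25], [576, 26], [574, 147]] [543.9  86. ] [ 63. 122.] 0.9 plane slope x,y,z [ 0.01  -0.003  0.102] 266
expect [0.54025056 0.09522367 0.        ]
```

```bash
python3 - <<'E'
from h import *
Y=92.5; f=fwd(Y); C=np.array([.530,.333,0]); Z=np.array([0,0,1])
go(C-.235*f+.015*Z,Y,.12); robot.pause(.2); st("low")
b=C-.235*f; blade("top",.018,b[:2],"low")
go(C-.10*f+.015*Z,Y,.12); st("half")
shot("scene","half",(250,180,410,300),5)
E
```

```text
low 7.19 [0.5447 0.0072 0.0787] [-0.  -0.6 -1.4] [-1.04 -0.16  0.05] 0.0238 [ 0.69  0.95 -0.61  1.81 -0.25  0.72  0.5 ]
top rect [[508, 145], [512, 39], [573, 42], [569, 148]] [540.4  93.7] [ 61.1 106.2] 2.5 plane slope x,y,z [-0.003 -0.     0.017] 489
half 8.52 [0.5388 0.1411 0.0777] [ 0.5  0.8 -2.2] [-1.07 -0.12  0.01] 0.0237 [ 0.51  0.93 -0.66  1.92 -0.33  0.5   0.4 ]
```

View pics/half.png

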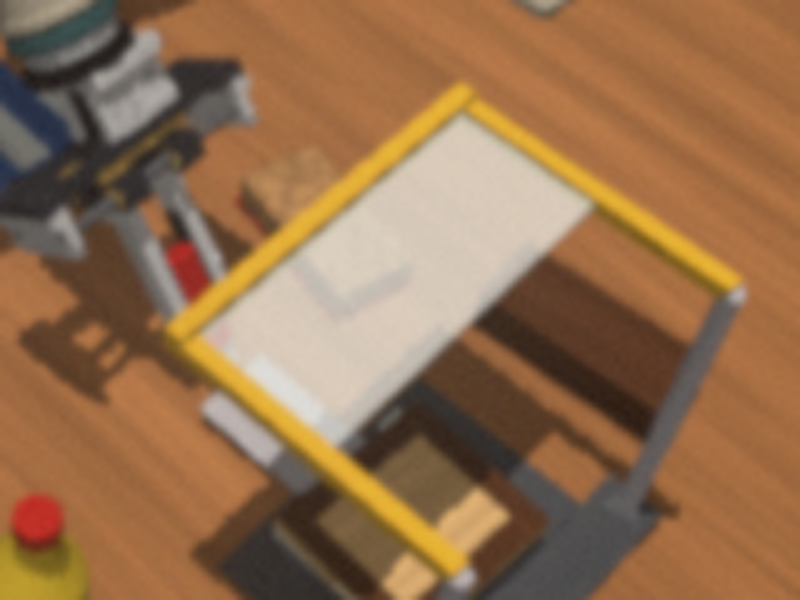

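The blade is between the runners ahead of the panel (blade at (240,430), panel front edge about (370,440)); the gripper is well behind the yellow edge. Now slide in and lift.

```bash
python3 - <<'E'
from h import *
Y=92.5; f=fwd(Y); C=np.array([.530,.333,0]); Z=np.array([0,0,1])
go(C+.015*Z,Y,.10); robot.pause(.1); st("in")
go(C+.040*Z,Y,.04); robot.pause(.3); st("up")
go(C-.05*f+.042*Z,Y,.08); st("back5")
go(C-.21*f+.042*Z,Y,.12); robot.pause(.2); st("out")
shot("top","out",(100,140,300,290),4)
E
```

```text
in 9.82 [0.5344 0.2412 0.0778] [ 0.   0.6 -2.7] [-1.06 -0.12  0.01] 0.0239 [ 0.35  0.94 -0.69  1.95 -0.4   0.37  0.32]
up 10.89 [0.5339 0.2421 0.1028] [ 0.2  0.1 -3. ] [-1.28 -0.14  0.04] 0.024 [ 0.35  0.89 -0.69  1.94 -0.4   0.41  0.29]
back5 11.67 [0.536  0.1924 0.1052] [ 0.4  0.1 -3.6] [-1.25 -0.13  0.03] 0.0235 [ 0.44  0.88 -0.69  1.94 -0.37  0.48  0.34]
out 13.35 [0.543  0.0329 0.1051] [-0.3 -0.5 -3.7] [-1.23 -0.1  -0.02] 0.0237 [ 0.67  0.9  -0.63  1.83 -0.27  0.72  0.47]
```

View pics/out.png

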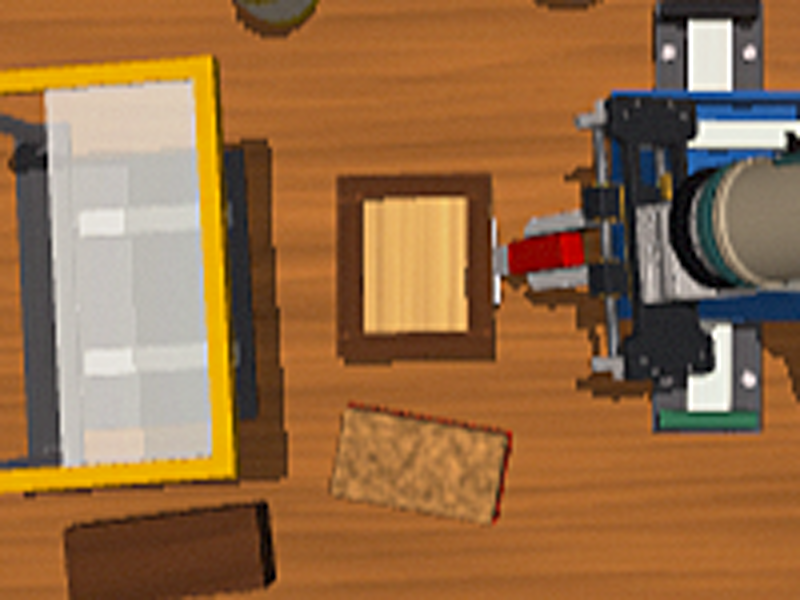

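```bash
cat >> h.py <<'E'
def panel(f,zt,roi,n="top"):
    D=np.load(f+".npz"); d=D["d"]; k=robot.get_calibration(n)
    c=blobs(D["im"],(10,20,150),(30,150,255),roi)[0]
    m=np.zeros(d.shape,np.uint8); cv2.drawContours(m,[c.reshape(-1,1,2)],-1,1,-1); vv,uu=np.nonzero(m&(d>0)); E=d[vv,uu]
    P=(np.c_[(uu-k["cx"])/k["fx"]*E,(vv-k["cy"])/k["fy"]*E,E]-k["t"])@np.array(k["R"])
    s=np.linalg.lstsq(np.c_[P[:,:2]-P[:,:2].mean(0),np.ones(len(P))],P[:,2],rcond=None)[0]
    print("pale rect",*rect(n,c,zt),"slope/z",s.round(3))
E
python3 - <<'E'
from h import *
panel("out",.057,(184,180,222,232)); st()
Y=92.5; print("blade exp",robot.observe()["eef_pos"]+GX*fwd(Y))
for b in [(.575,-.079,.11),(.575,-.079,.045),(.57,-.26,.05)]: print(np.round(robot.solve_ik(tcp(b,88.3),tool(88.3)),2))
E
```

```text
pale rect [[492, 96], [586, 94], [587, 165], [493, 167]] [539.6 130.7] [70.9 93.6] 89.0 slope/z [-0.001 -0.014  0.056]
 13.4 [0.543  0.0328 0.1051] [ 0.3  0.4 -2.5] [-1.28 -0.17 -0.  ] 0.0236 [ 0.67  0.9  -0.63  1.83 -0.27  0.72  0.47]
blade exp [0.53905995 0.12367016 0.10506472]
[ 0.87  0.89 -0.57  1.49 -0.21  1.14  0.51]
[ 0.86  0.97 -0.55  1.52 -0.19  1.05  0.55]
[ 0.97  1.11 -0.5   1.1  -0.1   1.41  0.64]
```

```bash
python3 - <<'E'
import h; from h import *
h.GX=.0978; Y=90.0
T=np.array([.575,-.079,0]); Z=np.array([0,0,1])
p=robot.observe()["eef_pos"]; robot.move_l(p+[0,0,.065],None,.1)
go(T+.105*Z,Y,.12); robot.pause(.2); st("hover")
shot("top","hover",(210,130,360,260),5)
panel("hover",.12,(240,150,305,225)); print(proj("top",[*T[:2],.12]))
E
```

```text
hover 16.32 [ 0.575  -0.1764  0.1681] [ 0.8  0.  -2.6] [-1.27 -0.13  0.02] 0.0236 [ 0.86  0.91 -0.56  1.46 -0.19  1.17  0.53]
pale rect [[529, -112], [620, -115], [622, -43], [531, -40]] [575.4 -77.4] [72.6 91.6] 88.3 slope/z [ 0.    -0.01   0.119]
[[278.11219731 189.10285446]]
```

View pics/hover.png

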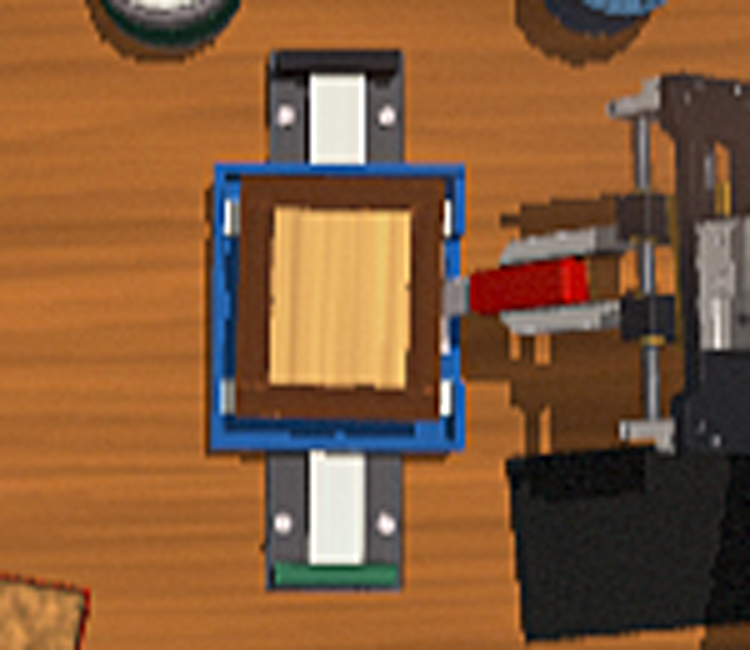

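Panel (at (340,300) in the crop) hovers square over the pocket; it measures within 2 mm of the target. Lowering.

```bash
python3 - <<'E'
import h; from h import *
h.GX=.0978; Y=90.0
T=np.array([.575,-.0805,0]); Z=np.array([0,0,1])
go(T+.062*Z,Y,.08); st("a")
go(T+.0465*Z,Y,.03); robot.pause(.3); st("down")
shot("top","down",(210,130,360,260),5)
panel("down",.066,(240,150,305,225))
shot("scene","downs",(180,160,300,250),6)
E
```

```text
a 17.06 [ 0.5752 -0.1781  0.125 ] [ 1.5 -0.3 -2.4] [-1.23 -0.05 -0.  ] 0.0235 [ 0.86  0.97 -0.55  1.47 -0.18  1.11  0.55]
down 18.02 [ 0.5751 -0.1783  0.1096] [ 0.8 -0.  -1.7] [-0.99 -0.05  0.01] 0.0234 [ 0.86  0.99 -0.55  1.48 -0.17  1.09  0.56]
pale rect [[528, -113], [621, -116], [623, -46], [530, -43]] [575.7 -79.7] [70.4 93.1] 88.3 slope/z [-0.001  0.004  0.065]
```

View pics/downs.png

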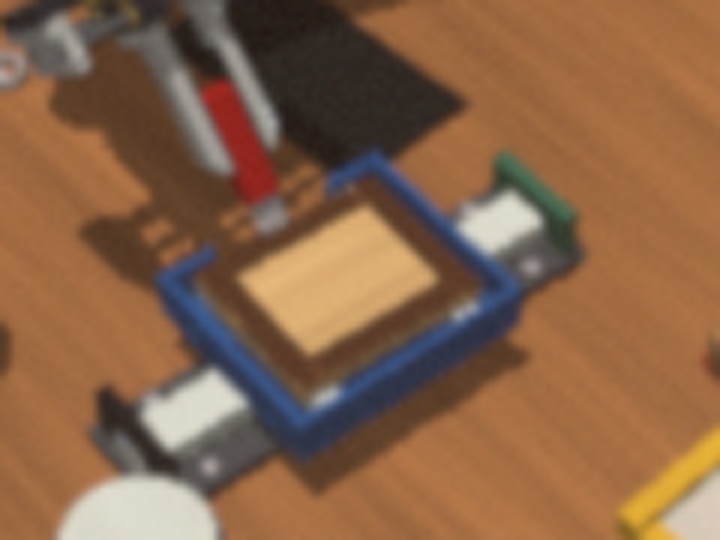

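```bash
python3 - <<'E'
import h; from h import *
Z=np.array([0,0,1])
p=robot.observe()["eef_pos"]; r=fwd(88.3)
robot.move_l(p-.15*r,None,.10); st("retracted")
robot.move_l(p-.15*r+[0,0,.05],None,.12)
M=np.array([.440,-.294,0]); Y=95.0
go(M+.05*Z,Y,.15); go(M+.012*Z,Y,.08); robot.pause(.3); st("above")
f0=robot.observe()["ft_force"][2]
for z in (.009,.007,.006,.005,.004,.003,.002):
    go(M+z*Z,Y,.02); robot.pause(.1); o=robot.observe(); print(z,o["ft_force"].round(1),o["wrist_torque"].round(2))
    if o["ft_force"][2]-f0>2.0 or o["wrist_torque"][0]>-.8: break
robot.grip(.05,10); robot.pause(.2); st("released")
zt=Rot.from_quat(tool(Y)).as_matrix()[:,2]; p=robot.observe()["eef_pos"]
robot.move_l(p-.10*zt,None,.15); st("clear")
im,d=shot("top","rel",(210,130,410,280),4); panel("rel",.066,(240,150,305,225)); blade("top",.006,M[:2],"rel2")
E
```

```text
retracted 19.77 [ 0.5707 -0.3275  0.1098] [ 0.5  0.2 -2.5] [-1.02 -0.13  0.01] 0.0236 [ 0.95  1.1  -0.5   1.14 -0.11  1.38  0.65]
above 22.37 [ 0.4481 -0.3849  0.0754] [-0.5 -0.6 -1.6] [-1.09 -0.13  0.02] 0.0236 [ 1.1   1.1  -0.48  1.25 -0.01  1.38  0.84]
0.009 [ 0.4 -0.4 -1.9] [-1.01 -0.17  0.02]
0.007 [-0.7 -1.  -0.9] [-1.06 -0.19  0.04]
0.006 [ 0.3 -0.1 -0.8] [-0.99 -0.2  -0.06]
0.005 [ 0.9  0.  -2. ] [-1.   -0.1   0.01]
0.004 [-0.2 -0.  -2.8] [-1.05 -0.17 -0.04]
0.003 [ 0.4 -0.3 -1.4] [-0.92 -0.27 -0.06]
0.002 [-1.9 -2.8  5.6] [-0.07  0.09  0.14]
released 25.68 [ 0.4479 -0.3846  0.065 ] [-0.2  0.1  0.4] [-0.61 -0.14  0.02] 0.0499 [ 1.1   1.11 -0.48  1.25 -0.01  1.37  0.84]
clear 26.49 [ 0.4532 -0.4465  0.1421] [ 1.3 -0.1 -0.4] [-0.59 -0.09  0.04] 0.05 [ 1.11  1.1  -0.48  1.02 -0.01  1.62  0.85]
pale rect [[528, -113], [621, -116], [623, -46], [530, -43]] [575.7 -79.7] [70.4 93.1] 88.3 slope/z [-0.005 -0.005  0.065]
top rect [[405, -247], [414, -358], [475, -352], [466, -242]] [ 439.8 -299.9] [ 61.3 110.5] 4.8 plane slope x,y,z [-0.007 -0.     0.005] 492
```

View pics/rel.png

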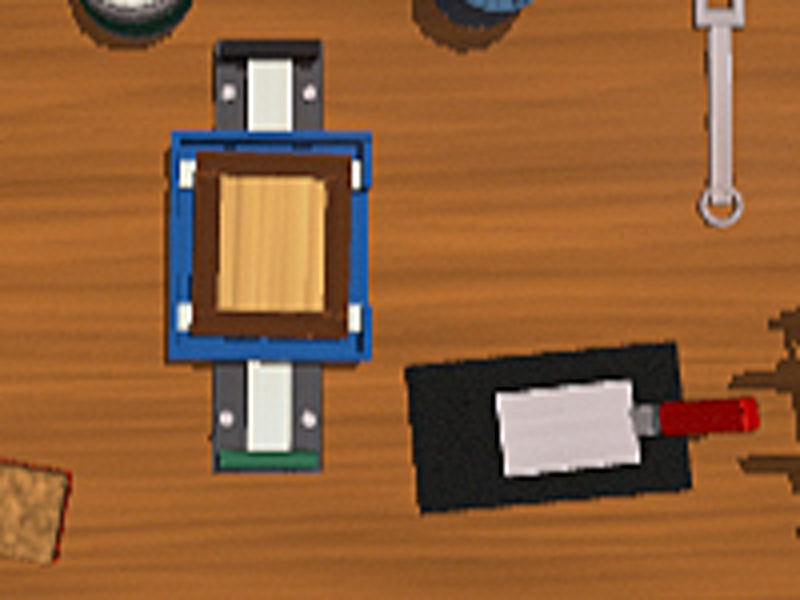

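The spatula lies on the mat (blade around (565,430) in the crop) and the panel sits in the pocket (270,245). Now the push from the black-stop side with closed fingers.

```bash
python3 - <<'E'
from h import *
r=fwd(88.3); l=np.array([-r[1],r[0],0])
x=np.array([0,1.,0]); z=np.array([0,0,-1.])
cands=[Rot.from_matrix(np.c_[s*r,np.cross(z,s*r),z]).as_quat() for s in(1,-1)]
C=np.array([.575,-.079,0]); P=lambda t,zz:C+l*t+[0,0,zz]
p=robot.observe()["eef_pos"]; robot.move_l(p+[0,0,.12],None,.25)
robot.grip(0,20)
q0=robot.observe()["q"]; sol=[(np.abs(s-q0).max(),i) for i,c in enumerate(cands) if (s:=robot.solve_ik(P(-.115,.25),c)) is not None]; print(sol)
Q=cands[min(sol)[1]]
robot.move_to(P(-.115,.25),Q); st("above")
robot.move_l(P(-.115,.069),Q,.15); st("down")
f0=robot.observe()["ft_force"]; t=-.115
robot.move_l(P(-.085,.069),Q,.06)
t=-.085
while t<.06:
    t+=.008; robot.move_l(P(t,.069),Q,.06); o=robot.observe(); F=(o["ft_force"]-f0)@l; print(round(t,3),round(F,1),o["eef_pos"].round(3))
    if F<-14: break
robot.pause(.2); st("end"); shot("top","push",(210,130,360,260),5); panel("push",.066,(240,150,305,255))
E
```

```text
[(np.float64(0.6932521592559333), 0), (np.float64(2.2644608924229632), 1)]
above 29.68 [ 0.6897 -0.0855  0.2495] [ 0.8 -0.5  0.1] [-0.01 -0.13  0.01] 0.0003 [ 0.41  0.74 -0.64  1.33  0.45  1.21  1.28]
down 31.04 [ 0.6908 -0.0824  0.0702] [ 0.3  0.8 -0.1] [ 0.04 -0.15  0.01] 0.0005 [ 0.37  0.93 -0.56  1.49  0.57  0.89  1.17]
-0.077 -2.0 [ 0.652 -0.081  0.069]
-0.069 -0.7 [ 0.644 -0.081  0.069]
-0.061 -0.1 [ 0.636 -0.081  0.069]
-0.053 -0.3 [ 0.627 -0.081  0.069]
-0.045 -0.5 [ 0.619 -0.08   0.069]
-0.037 -1.1 [ 0.612 -0.08   0.069]
-0.029 -1.7 [ 0.604 -0.08   0.069]
-0.021 -14.4 [ 0.603 -0.08   0.07 ]
end 34.16 [ 0.6029 -0.0797  0.0697] [ 15.5  -0.7 -10.4] [-0.07 -3.75 -0.03] 0.0003 [ 0.41  0.82 -0.54  1.77  0.61  0.71  1.09]
pale rect [[577, -81], [624, -171], [719, -121], [672, -31]] [ 648.1 -100.8] [107.5 101.2] 27.7 slope/z [-0.717 -0.276  0.473]
```

View pics/push.png

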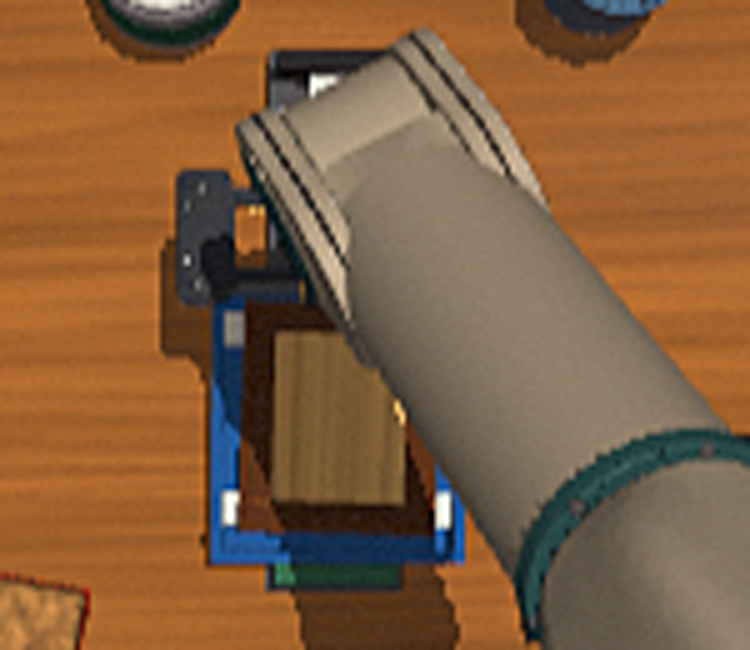

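```bash
python3 - <<'E'
from h import *
r=fwd(88.3); l=np.array([-r[1],r[0],0]); p=robot.observe()["eef_pos"]
robot.move_l(p-l*.03,None,.08); st("off")
robot.move_l(p-l*.03+[0,0,.22],None,.15)
q=robot.observe()["q"].copy(); q[0]-=1.0; robot.set_joints(q); robot.pause(.5); st("away")
im,d=shot("top","fin",(210,130,410,280),4); panel("fin",.066,(240,170,305,250))
for nm,lo,hi,roi,z in [("carrier",(100,120,60),(125,255,255),(240,150,310,250),.064),("runners",(0,0,170),(180,60,255),(252,180,303,240),.054),("green",(50,80,20),(90,255,255),(255,235,300,255),.046)]:
    for c in blobs(im,lo,hi,roi,15)[:6]: print(nm,*rect("top",c,z))
blade("top",.006,(.44,-.297),"fin2")
E
```

```text
off 34.82 [ 0.6317 -0.0807  0.0692] [0.  0.5 0.5] [ 0.02 -0.07 -0.01] 0.0004 [ 0.4   0.86 -0.55  1.67  0.59  0.79  1.12]
away 39.12 [0.4096 0.4885 0.2887] [-0.1  0.8 -0.6] [ 0.12 -0.14  0.05] 0.0001 [-0.53  0.63 -0.68  1.46  0.41  1.2   1.28]
pale rect [[464, -111], [556, -114], [559, -41], [466, -38]] [511.3 -76.2] [72.6 92.5] 88.1 slope/z [-0.002  0.001  0.065]
carrier [[429, -143], [592, -149], [597, -9], [434, -3]] [512.6 -76.2] [140.2 163.1] 88.0
runners [[595, -93], [606, -94], [607, -65], [596, -65]] [600.9 -79.4] [28.4 11.4] 88.3
green [[419, -105], [427, -106], [429, -40], [421, -40]] [423.9 -72.8] [65.2  8.5] 88.5
top rect [[405, -247], [414, -358], [475, -352], [466, -242]] [ 439.8 -299.9] [ 61.3 110.5] 4.8 plane slope x,y,z [ 0.002 -0.004  0.005] 493
```

View pics/fin.png

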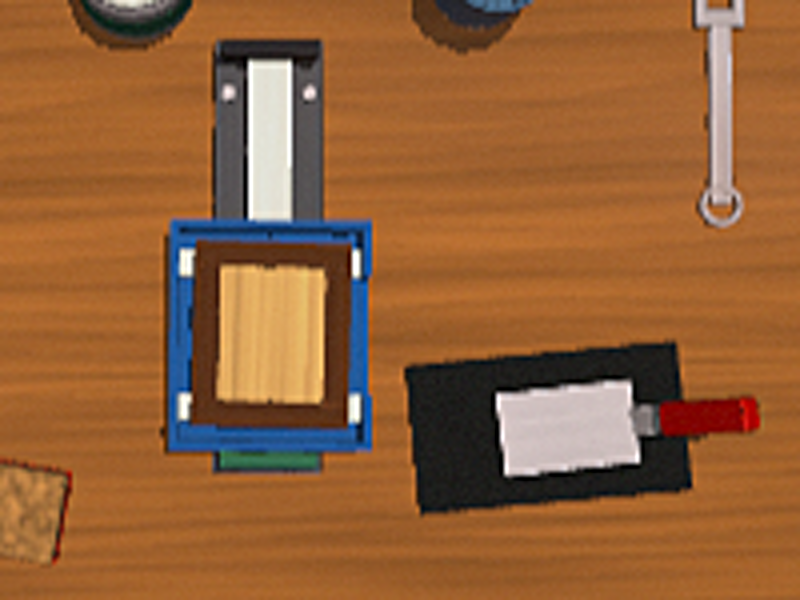

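The carrier is against the green stop at (270,455) with the panel central, the spatula is flat on the mat, and the arm is clear. Handing in.

```bash
python3 -c "
from cell import robot
print(robot.sign_off())"
```

```text
the job is handed in; nothing more can be done
None
```

The job is done and handed in at about 39 s of the 64 s allowed; the hand-in reported no verdict. I slid the spatula under the panel, lifted it out of the rack, set it in the pocket, laid the spatula on the mat, and pushed the carrier home with closed fingers.

My last checks, from the top camera:
- **Panel:** it is flat, with its top at 65 mm against the 66 mm expected, and its centre is within about 2 mm of the pocket centre.
- **Carrier:** its end is within about 1 mm of the green stop's face as measured. The push force rose to about 14 N at the stop.
- **Spatula:** the blade lies flat on the mat, with its centre about 15–20 mm from the mat's centre.
- **Arm:** it stands clear, with its tool point 0.29 m above the bench.

Two limits on these checks:
- **Carrier position:** I inferred that it is home from the gap and the force, because the joint value itself cannot be read.
- **Bystanders:** the ones in view look unmoved, but I did not measure them.

One panel reading, taken during the push, was meaningless because the arm blocked the camera. I repeated it once the arm was clear.

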